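# Line up the reagent bottles by size on the staging ledge

## Task

Line the four white reagent bottles with orange caps, standing in a row at the front of the worktop, up by size on the grey staging ledge, one standing upright and centred on each round mark: the smallest next to the red end bar, then larger and larger, with the largest next to the blue end bar. Do not knock any bottle over, and leave the white film roll and the yellow tape roll where they are.

Things in the scene. Friction and masses are not known exactly. Their poses are not given: they have to be found in the camera images.
- bottle_1: the smallest of four white screw-cap reagent bottles with a red-and-white label and an orange cap: body 34 mm across, 62 mm tall in all; the round cap is 25 mm across and its top 18 mm stand clear above the sloping shoulder. Stands loose and upright among the things at the front of the worktop, weighs under 0.3 kg. Origin: centre of its underside, z up along its axis.
- bottle_2: the second smallest of four white screw-cap reagent bottles with a red-and-white label and an orange cap: body 44 mm across, 84 mm tall in all; the round cap is 30 mm across and its top 20 mm stand clear above the sloping shoulder. Stands loose and upright among the things at the front of the worktop, weighs under 0.3 kg. Origin: centre of its underside, z up along its axis.
- bottle_3: the second largest of four white screw-cap reagent bottles with a red-and-white label and an orange cap: body 56 mm across, 109 mm tall in all; the round cap is 36 mm across and its top 22 mm stand clear above the sloping shoulder. Stands loose and upright among the things at the front of the worktop, weighs under 0.3 kg. Origin: centre of its underside, z up along its axis.
- bottle_4: the largest of four white screw-cap reagent bottles with a red-and-white label and an orange cap: body 68 mm across, 135 mm tall in all; the round cap is 42 mm across and its top 18 mm stand clear above the sloping shoulder. Stands loose and upright among the things at the front of the worktop, weighs under 0.3 kg. Origin: centre of its underside, z up along its axis.
- ledge: fixed grey flat plate, 84 mm deep (its x) by 360 mm long (its y) and 8 mm thick, no raised lips, with a row of four dark round marks outlined in white (74 mm across). Origin: centre of its underside; mark centres at x = 0, y = -127.5, -42.5, +42.5, +127.5 mm, 85 mm apart; the top surface is at z = 8 mm. A wall shelf overhangs behind it: lift no higher than needed.
- red_end: fixed red bar across one short end of the ledge, 84 x 16 x 22 mm high; it may be at either end. Origin: centre of its underside, 188 mm from the ledge's origin along the ledge's y axis; the four mark centres are 60.5, 145.5, 230.5 and 315.5 mm from it.
- blue_end: fixed blue bar of the same size across the ledge's other short end. Origin: centre of its underside.
- film_roll: bystander: loose upright roll of white sealing film with a brown core, 62 mm across, 50 mm tall, standing among the bottles. Origin: centre of its underside.
- tape: bystander: loose roll of yellow tape lying flat, 80 mm across, 13 mm thick. Origin: centre of its underside.
There are look-alikes about, which are no part of the job. Of the things shaped like the red_end, the red one is meant.

How it is judged (in metres and radians):
At the end, for the whole second after the job is handed in: Counted from the red end bar to the blue one: smallest to largest bottle, each released, at rest, upright (0.08 rad) on the ledge, within 12 mm along and across of the centre of its own mark. The film roll and tape roll are within 30 mm of where they were (horizontal distance between bottle_1 and red_end between 0.0485 and 0.0725 m and x of bottle_1 in the frame of ledge between -0.012 and 0.012 m and z of bottle_1 in the frame of ledge between 0.004 and 0.013 m and angle between each of bottle_1, bottle_2, bottle_3, bottle_4's own z axis and vertical below 0.08 rad and linear speed of each of bottle_1, bottle_2, bottle_3, bottle_4 below 0.02 m/s and contact force between each of bottle_1, bottle_2, bottle_3, bottle_4 and the fingers below 0.05 N and horizontal distance between bottle_2 and red_end between 0.1335 and 0.1575 m and x of bottle_2 in the frame of ledge between -0.012 and 0.012 m and z of bottle_2 in the frame of ledge between 0.004 and 0.013 m and horizontal distance between bottle_3 and red_end between 0.2185 and 0.2425 m and x of bottle_3 in the frame of ledge between -0.012 and 0.012 m and z of bottle_3 in the frame of ledge between 0.004 and 0.013 m and horizontal distance between bottle_4 and red_end between 0.3035 and 0.3275 m and x of bottle_4 in the frame of ledge between -0.012 and 0.012 m and z of bottle_4 in the frame of ledge between 0.004 and 0.013 m and distance of each of film_roll, tape from where it was at the start of the episode below 0.03 m); the robot touches nothing.
It fails at once if a bottle is knocked over (tilted more than 0.6 rad) (angle between any of bottle_1, bottle_2, bottle_3, bottle_4's own z axis and vertical above 0.6 rad).
It fails at once if the white film roll is pushed more than 30 mm from where it stood (distance of film_roll from where it was at the start of the episode above 0.03 m).
It fails at once if the yellow tape roll is pushed more than 30 mm from where it stood (distance of tape from where it was at the start of the episode above 0.03 m).
It also fails if it takes over 93 s, if anything falls off the work surface, if the arm or the gripper's body presses on something with over 40 N, if the wrist force passes 120 N, or if a joint passes its speed limit or range.

## Robot

A 6-joint arm with a two-finger parallel gripper is mounted at the origin on a cart in front of the work surface, level with it; the furniture and walls round the work are solid. World frame = base frame: x ahead of the robot, y to its left, z up, the work surface at z = 0. Lengths are in m, angles in degrees, forces in N, time in s.
With the tool pointing down it reaches from about 0.3 to 0.85 m from the base axis. Payload 5.4 kg.
Tool frame: the origin (TCP) lies midway between the tips of the shut fingers; the grasp point (between the pads) lies 19 mm behind it (env.grip_point_offset is the distance from the TCP to the grasp point, in m); z points along the fingers, y is the line along which they close (so a half turn about z gives the same grasp; the last joint's range is limited). The gripper opens to 85 mm and grips with 20 to 120 N. Pads are 22 mm wide; open, the fingers measure 114 mm over their backs; the gripper's body (76 mm by 85 mm) begins 54 mm behind the grasp point. The pads swing forward as they close: fully open they stand 13 mm farther back than shut.
Start: joints at [61.874, 9.076, 91.501, -0, 79.423, -12.038], TCP at [0.159, 0.552, 0.231] pointing down, gripper open.
Joint ranges: [-166.64, 166.64], [-54.1, 131.32], [10.49, 154.53], [-73.88, 253.88], [9.74, 151.15], [-171.62, 171.62]. Speed limits (degrees/s): [147.25, 147.25, 180, 180, 180, 180].

## Interface

Orientations are given as a 3x3 rotation matrix whose columns are the frame's x, y, z axes.
In Python, from rig import sensors, cams, env gives the robot as it stands. The module is installed in compiled form; this text tells all that it offers.
- The arm moves only by the tool apply_moves, never from a script. Its arguments are lists of equal length, an entry for each row: "travel": the shift along the world's x, y, z scaled (see below), a list of three; "rotation": the turn, a rotation vector about the world's x, y, z scaled (see below), a list of three. In form: {"travel": [[x, y, z], ...], "rotation": [[rx, ry, rz], ...]}. A call has 1 to 10 rows; each row shifts and turns the commanded pose from where the row before left it; what a row does not reach is not made up. The controller multiplies each number of a shift by 500 mm and each number of a turn by 120 degrees. A row lasts 1/8 s, in which the tool goes at most 62.5 mm and 10.7 degrees, less where a joint would pass 70% of its speed; a pose out of reach is approached as far as the arm can. A call with a number of a shift or a turn outside -1 to 1 is refused whole. A call with a gripper value outside its range is refused whole. "grip" is the opening, from 0 (shut) to 1 (fully open), set as the call begins (left out, the last holds). The fingers move at their own pace and stop on an object; "grip_force" is the grip in N (left out, the last holds). Time passes only in rows, so rows that do not move let the fingers close. It gives the time, the measured TCP pose, the force, the opening and the grip force at its end, in the units of the state.
- sensors.get_state(): the state, without advancing time (a new reading comes with each control period).
- cams.capture(name): name is "scene" or "top"; returns the picture (480x640x3 uint8, red, green, blue); there is no depth.
- cams.calibration(name): a dict with "fx", "fy", "cx", "cy" (pixels), "k1" (the pictures are not rectified: a ray, as slopes to the right and down, at radius r is drawn at 1 + k1 r^2 times it, then the intrinsics apply), "R" (3x3) and "t" (3): a world point X has camera coordinates R X + t. Camera axes: x right, y down, z forward; pixel columns grow to the right and rows downward; lengths in m; the calibration is good to about 2 mm. A picture is of the moment at which its call begins. calibration takes no time and is no camera call.
- env.sign_off(): hands the job in; it is judged then, once.
The state is a dict: "t": time; "q": joint angles; "qvel": joint speeds; "joint_efforts": joint torques, N m; "position": TCP position; "tool_rot": TCP orientation; "wrist_force": force on the tool from outside, world axes, zero at the start; "torque": the same for the moment, N m; "opening": finger opening in m; "grasp_force": force on a finger pad.
Only numpy, scipy, OpenCV 4.12 (cv2) and the standard library are available. Lean on these libraries where they do the work, as an engineer would, in place of code of your own. Each camera call takes 0.05 s, during which the arm holds its last target. There are 200 camera calls.

## Working session

There is one attempt and no reset: what is moved stays moved. The work goes in short steps, Python scripts to look and compute and a tool call to move; the robot and the scene stay as the last step left them, time stands still between calls to the robot, and variables do not carry over. Pictures are saved under pics/ and viewed, at most 14 in all, crops included, and the job is handed in when it is done.

Besides the shell and the picture viewer there is one more tool, called by a JSON object that holds its "api" and its "payload", one argument or row to a line. apply_moves: Moves the arm, as the interface text tells. Shifts and turns lie within -1 to 1; 1 stands for 500 mm of shift or 120 degrees of turn. Its arguments: {"type":"object","properties":{"travel":{"type":"array"},"rotation":{"type":"array"},"grip":{"type":"number"},"grip_force":{"type":"number"}},"required":["travel","rotation"]}

```bash
mkdir -p pics; python3 - <<'E'
from rig import sensors,cams,env
import cv2,json
for n in("scene","top"):
    cv2.imwrite(f"pics/{n}0.png",cams.capture(n)[:,:,::-1]); print(n,{k:(v.tolist() if hasattr(v,'tolist') else v) for k,v in cams.calibration(n).items()})
s=sensors.get_state();print(s["t"],s["position"],s["tool_rot"],s["opening"],env.grip_point_offset)
E
```

```text
scene {'fx': 443.9871160474113, 'fy': 443.9871160474113, 'cx': 322.1780338237539, 'cy': 239.3101068776703, 'k1': 0.030832062636665578, 'R': [[0.5110546586833374, -0.8594384214367119, -0.013738107454469333], [-0.36071683285370987, -0.1999336793501624, -0.9109939024809638], [0.7801964511160293, 0.47052324450539035, -0.4121909436730436]], 't': [-0.3471227025395283, 0.19816580741394624, 0.7872173437855998]}
top {'fx': 508.85725877732597, 'fy': 508.85725877732597, 'cx': 321.24669289819167, 'cy': 248.19312961995564, 'k1': -0.0835454821423226, 'R': [[0.007963233674010145, -0.9996292398627543, -0.026037851694508143], [-0.9979117007578192, -0.006275026475651623, -0.06428733571526185], [0.06410011232509676, 0.02649541194512666, -0.9975916843808231]], 't': [-0.09621344845171378, 0.5096695307145563, 1.2852534247409524]}
0.1 [0.15909507 0.55198451 0.23042049] [[-9.60842910e-01  2.77092548e-01 -7.88528852e-04]
 [ 2.77093468e-01  9.60841755e-01 -1.52704087e-03]
 [ 3.34519799e-04 -1.68574259e-03 -9.99998523e-01]] 0.08599068713560169 0.0187
```

View pics/scene0.png

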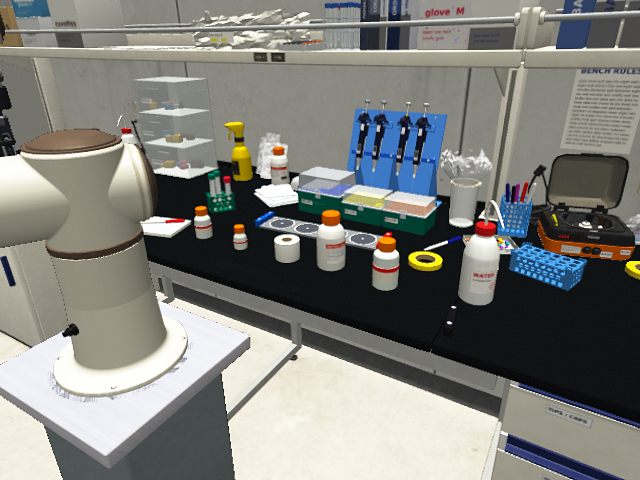

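View pics/top0.png

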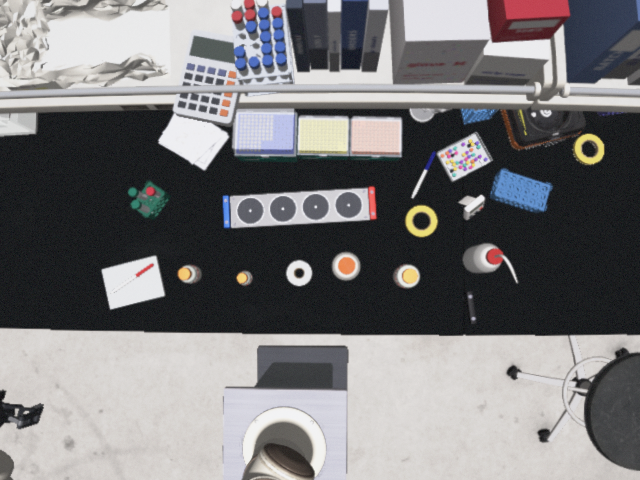

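The top view shows bottles 2, 1, 4 and 3 at about (189,274), (244,278), (347,266) and (407,276), and the film roll at (299,273). The ledge runs from blue at (226,211) to red at (373,203), and the tape is at (421,221). I'll enlarge these areas to read them more accurately.

```bash
python3 - <<'E'
import cv2
t=cv2.imread("pics/top0.png")[175:305,170:440]; cv2.imwrite("pics/tc.png",cv2.resize(t,None,fx=2.96,fy=2.96,interpolation=cv2.INTER_CUBIC)[:,:800])
s=cv2.imread("pics/scene0.png")[195:305,180:450]; cv2.imwrite("pics/sc.png",cv2.resize(s,None,fx=2.96,fy=2.96,interpolation=cv2.INTER_CUBIC)[:,:800])
E
```

```text
(no output)
```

View pics/tc.png

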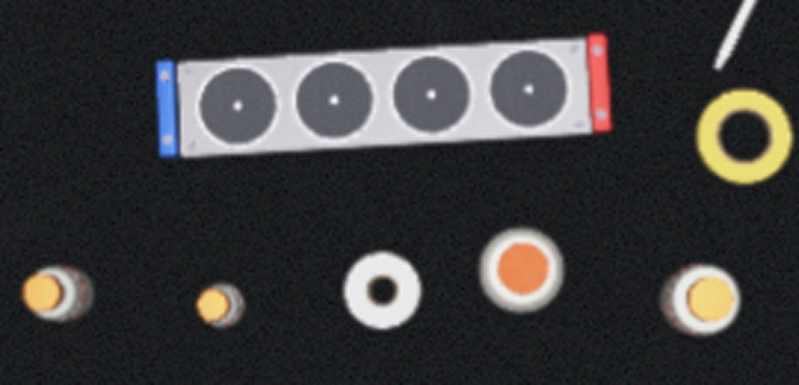

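View pics/sc.png

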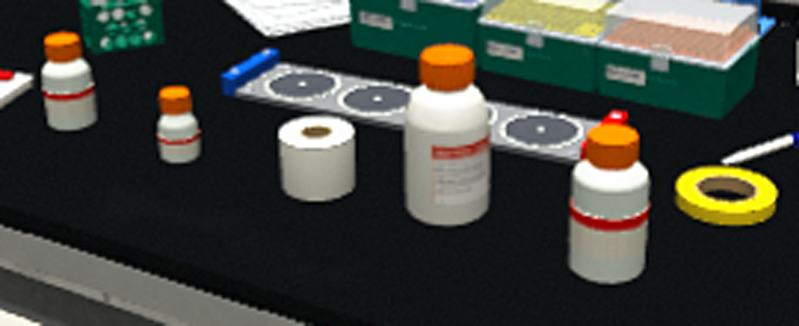

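In the top crop the cap tops are b2 (42,293), b1 (213,304), b4 (523,269) and b3 (712,299), and the marks are (238,105), (334,100), (431,94) and (529,89). In the scene crop the cap tops are b2 (62,40), b1 (174,93), b4 (447,54) and b3 (612,134), and the visible marks are (302,86), (378,99) and (541,130). Next I triangulate them.

```bash
cat >h.py <<'E'
import numpy as np,cv2
from rig import cams
C={n:cams.calibration(n) for n in("scene","top")}
def und(n,p):
    c=C[n];K=np.array([[c["fx"],0,c["cx"]],[0,c["fy"],c["cy"]],[0,0,1]])
    return cv2.undistortPoints(np.array([[p]],float),K,np.array([c["k1"],0,0,0.]))[0,0]
def P(n): return np.c_[np.array(C[n]["R"]),np.array(C[n]["t"])]
def tri(pt,ps):
    X=cv2.triangulatePoints(P("top"),P("scene"),und("top",pt).reshape(2,1),und("scene",ps).reshape(2,1))[:,0];return X[:3]/X[3]
def plane(n,p,z):
    R=np.array(C[n]["R"]);o=-R.T@np.array(C[n]["t"]);d=R.T@np.r_[und(n,p),1];return o+d*(z-o[2])/d[2]
def crop(p,off,f=2.96): return [(p[0]+.5)/f-.5+off[0],(p[1]+.5)/f-.5+off[1]]
E
python3 - <<'E'
from h import *
np.set_printoptions(precision=4,suppress=True)
T=lambda p:crop(p,(170,175)); S=lambda p:crop(p,(180,195))
for n,a,b,h in[("b1",(213,304),(174,93),.062),("b2",(42,293),(62,40),.084),("b3",(712,299),(612,134),.109),("b4",(523,269),(447,54),.135),("m blue",(238,105),(302,86),.008),("m2",(334,100),(378,99),.008),("m3",(431,94),None,.008),("m red",(529,89),(541,130),.008),("film",(382,290),(317,131),.05),("tape",(745,136),(726,188),.013),("redbar",(598,83),None,.022),("bluebar",(167,109),None,.022)]:
    print(n,tri(T(a),S(b)) if b else "",plane("top",T(a),h),plane("scene",S(b),h) if b else "")
E
```

```text
b1 [0.4332 0.1033 0.0608] [0.4339 0.1023 0.062 ] [0.4306 0.1023 0.062 ]
b2 [0.4412 0.2417 0.0827] [0.4414 0.2411 0.084 ] [0.4387 0.2393 0.084 ]
b3 [ 0.44   -0.3042  0.1087] [ 0.4407 -0.3055  0.109 ] [ 0.4385 -0.3033  0.109 ]
b4 [ 0.4627 -0.1539  0.1347] [ 0.4628 -0.1542  0.135 ] [ 0.4619 -0.1541  0.135 ]
m blue [0.6082 0.0946 0.0062] [0.6087 0.0933 0.008 ] [0.604  0.0929 0.008 ]
m2 [0.6131 0.0092 0.0078] [0.6133 0.0088 0.008 ] [0.6125 0.0093 0.008 ]
m3  [ 0.6189 -0.0761  0.008 ] 
m red [ 0.6232 -0.1607  0.0083] [ 0.6237 -0.1616  0.008 ] [ 0.623  -0.1596  0.008 ]
film [ 0.4467 -0.0377  0.05  ] [ 0.4469 -0.038   0.05  ] [ 0.4465 -0.0374  0.05  ]
tape [ 0.5824 -0.3476  0.0134] [ 0.583  -0.3488  0.013 ] [ 0.5823 -0.3464  0.013 ]
redbar  [ 0.6271 -0.2207  0.022 ] 
bluebar  [0.6031 0.1531 0.022 ]
```

The measured heights match the given sizes (0.061, 0.083, 0.109 and 0.135), and the marks lie at z≈0.008, 85 mm apart. Mark targets from red to blue are (.6235,-.161), (.6186,-.076), (.6135,.009) and (.6085,.0936). I'll place them in the order b4, b1, b2, b3, gripping the caps with the fingers across the ledge.

{"api": "apply_moves", "payload": {
  "travel": [
    [0.0467,-0.1086,0],
    [0.0467,-0.1086,0],
    [0.0467,-0.1086,0],
    [0.0467,-0.1086,0],
    [0.0467,-0.1086,0],
    [0.0467,-0.1086,0],
    [0.0467,-0.1086,0],
    [0.0467,-0.1086,0],
    [0.0467,-0.1086,0],
    [0.0467,-0.1086,0]
  ],
  "rotation": [
    [0,0,-0.084],
    [0,0,-0.084],
    [0,0,-0.084],
    [0,0,-0.084],
    [0,0,-0.084],
    [0,0,-0.084],
    [0,0,-0.084],
    [0,0,0],
    [0,0,0],
    [0,0,0]
  ],
  "grip": 1,
  "grip_force": 30
}}

```text
t: 1.35
position: [0.3931, 0.0075, 0.2312]
tool_rot: [[-0.058, 0.998, 0.0], [0.998, 0.058, 0.0], [0.0, 0.0, -1.0]]
wrist_force: [1.1, 0.5, 0.5]
opening: 0.0851
grasp_force: 0.0
```

{"api": "apply_moves", "payload": {
  "travel": [
    [0.0467,-0.1086,0],
    [0.0467,-0.1086,0],
    [0.0467,-0.1086,0],
    [0,0,-0.06],
    [0,0,0],
    [0,0,0]
  ],
  "rotation": [
    [0,0,0],
    [0,0,0],
    [0,0,0],
    [0,0,0],
    [0,0,0],
    [0,0,0]
  ]
}}

```text
t: 2.1
position: [0.4629, -0.153, 0.2018]
tool_rot: [[-0.059, 0.998, 0.0], [0.998, 0.059, -0.0], [-0.0, 0.0, -1.0]]
wrist_force: [-0.2, 0.9, 1.0]
opening: 0.085
grasp_force: 0.0
```

{"api": "apply_moves", "payload": {
  "travel": [
    [0,-0.002,-0.05],
    [0,0,-0.05],
    [0,0,-0.04],
    [0,0,-0.032],
    [0,0,0],
    [0,0,0]
  ],
  "rotation": [
    [0,0,0],
    [0,0,0],
    [0,0,0],
    [0,0,0],
    [0,0,0],
    [0,0,0]
  ]
}}

```text
t: 2.85
position: [0.4636, -0.1547, 0.1164]
tool_rot: [[-0.059, 0.998, 0.002], [0.998, 0.059, -0.001], [-0.001, 0.001, -1.0]]
wrist_force: [0.0, 0.2, -0.0]
opening: 0.0853
grasp_force: 0.0
```

{"api": "apply_moves", "payload": {
  "travel": [
    [0,0,0],
    [0,0,0],
    [0,0,0],
    [0,0,0],
    [0,0,0],
    [0,0,0],
    [0,0,0],
    [0,0,0]
  ],
  "rotation": [
    [0,0,0],
    [0,0,0],
    [0,0,0],
    [0,0,0],
    [0,0,0],
    [0,0,0],
    [0,0,0],
    [0,0,0]
  ],
  "grip": 0.3,
  "grip_force": 30
}}

```text
t: 3.85
position: [0.4634, -0.1548, 0.1159]
tool_rot: [[-0.058, 0.998, 0.001], [0.998, 0.058, -0.001], [-0.001, 0.001, -1.0]]
wrist_force: [-0.3, 0.3, 5.1]
opening: 0.0407
grasp_force: 30.5
```

{"api": "apply_moves", "payload": {
  "travel": [
    [0,0,0.02],
    [0,0,0.02],
    [0,0,0],
    [0,0,0]
  ],
  "rotation": [
    [0,0,0],
    [0,0,0],
    [0,0,0],
    [0,0,0]
  ]
}}

```text
t: 4.35
position: [0.4627, -0.1543, 0.1351]
tool_rot: [[-0.058, 0.998, -0.0], [0.998, 0.058, 0.0], [0.0, -0.0, -1.0]]
wrist_force: [-0.2, -0.0, -1.8]
opening: 0.04
grasp_force: 30.8
```

```bash
python3 - <<'E'
from rig import cams
import cv2
s=cams.capture("scene")[150:310,180:450,::-1]; cv2.imwrite("pics/s1.png",cv2.resize(s,None,fx=2.9,fy=2.9,interpolation=cv2.INTER_CUBIC))
E
```

```text
(no output)
```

View pics/s1.png

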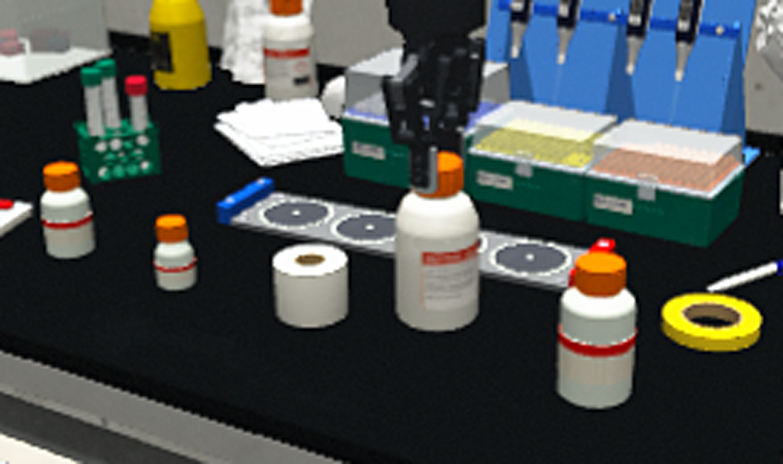

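The picture shows b4 hanging upright from its cap at (440,180)–(440,320), with everything else where it was. Now I carry it to its mark.

{"api": "apply_moves", "payload": {
  "travel": [
    [0.02,0,0],
    [0.04,0,0],
    [0.05,0,0],
    [0.05,0,0],
    [0.04,0.02,0],
    [0.02,0.04,0],
    [0.02,0.06,0],
    [0.02,0.06,0],
    [0.02,0.06,0],
    [0.01,0.06,0]
  ],
  "rotation": [
    [0,0,0],
    [0,0,0],
    [0,0,0],
    [0,0,0],
    [0,0,0],
    [0,0,0],
    [0,0,0],
    [0,0,0],
    [0,0,0],
    [0,0,0]
  ]
}}

```text
t: 5.65
position: [0.6087, -0.0032, 0.1348]
tool_rot: [[-0.059, 0.998, -0.0], [0.998, 0.059, 0.0], [0.0, -0.0, -1.0]]
wrist_force: [-0.1, -0.2, -2.2]
opening: 0.0401
grasp_force: 31.0
```

{"api": "apply_moves", "payload": {
  "travel": [
    [0,0.06,0],
    [0,0.06,0],
    [0,0.04,0],
    [0,0.02,0],
    [0,0.01,0],
    [0,0,0],
    [0,0,0]
  ],
  "rotation": [
    [0,0,0],
    [0,0,0],
    [0,0,0],
    [0,0,0],
    [0,0,0],
    [0,0,0],
    [0,0,0]
  ]
}}

```text
t: 6.52
position: [0.608, 0.0898, 0.1353]
tool_rot: [[-0.058, 0.998, 0.0], [0.998, 0.058, -0.0], [-0.0, 0.0, -1.0]]
wrist_force: [-0.2, -0.4, -2.3]
opening: 0.0401
grasp_force: 31.0
```

{"api": "apply_moves", "payload": {
  "travel": [
    [0.001,0.008,0],
    [0,0,-0.01],
    [0,0,-0.006],
    [0,0,-0.004],
    [0,0,0],
    [0,0,0]
  ],
  "rotation": [
    [0,0,0],
    [0,0,0],
    [0,0,0],
    [0,0,0],
    [0,0,0],
    [0,0,0]
  ]
}}

```text
t: 7.28
position: [0.6085, 0.0945, 0.1254]
tool_rot: [[-0.058, 0.998, 0.0], [0.998, 0.058, -0.0], [-0.0, 0.0, -1.0]]
wrist_force: [0.3, -1.1, -2.2]
opening: 0.0403
grasp_force: 31.0
```

{"api": "apply_moves", "payload": {
  "travel": [
    [0,-0.001,-0.002],
    [0,0,-0.001],
    [0,0,0],
    [0,0,0]
  ],
  "rotation": [
    [0,0,0],
    [0,0,0],
    [0,0,0],
    [0,0,0]
  ]
}}

```text
t: 7.78
position: [0.6085, 0.094, 0.124]
tool_rot: [[-0.058, 0.998, 0.0], [0.998, 0.058, -0.0], [-0.0, 0.0, -1.0]]
wrist_force: [-0.2, 0.2, -1.3]
opening: 0.0404
grasp_force: 31.1
```

{"api": "apply_moves", "payload": {
  "travel": [
    [0,0,-0.001],
    [0,0,0],
    [0,0,0]
  ],
  "rotation": [
    [0,0,0],
    [0,0,0],
    [0,0,0]
  ]
}}

```text
t: 8.15
position: [0.6088, 0.094, 0.1239]
tool_rot: [[-0.058, 0.998, 0.001], [0.998, 0.058, -0.0], [-0.0, 0.001, -1.0]]
wrist_force: [-1.5, 0.0, 4.3]
opening: 0.0404
grasp_force: 31.4
```

{"api": "apply_moves", "payload": {
  "travel": [
    [0,0,0],
    [0,0,0],
    [0,0,0],
    [0,0,0],
    [0,0,0],
    [0,0,0]
  ],
  "rotation": [
    [0,0,0],
    [0,0,0],
    [0,0,0],
    [0,0,0],
    [0,0,0],
    [0,0,0]
  ],
  "grip": 0.9
}}

```text
t: 8.9
position: [0.6084, 0.094, 0.1233]
tool_rot: [[-0.058, 0.998, -0.0], [0.998, 0.058, -0.0], [-0.0, -0.0, -1.0]]
wrist_force: [0.5, -0.1, 0.5]
opening: 0.0765
grasp_force: 0.0
```

{"api": "apply_moves", "payload": {
  "travel": [
    [0,0,0.03],
    [0,0,0.05],
    [0,0,0.03],
    [-0.1,0,0],
    [-0.1,0,0],
    [-0.1,0,0],
    [-0.05,0.01,0],
    [0,0.007,0],
    [0,0,0]
  ],
  "rotation": [
    [0,0,0],
    [0,0,0],
    [0,0,0],
    [0,0,0],
    [0,0,0],
    [0,0,0],
    [0,0,0],
    [0,0,0],
    [0,0,0]
  ]
}}

```text
t: 10.02
position: [0.4346, 0.1026, 0.179]
tool_rot: [[-0.059, 0.998, 0.002], [0.998, 0.059, -0.0], [-0.0, 0.002, -1.0]]
wrist_force: [0.6, -0.5, 1.0]
opening: 0.0769
grasp_force: 0.0
```

{"api": "apply_moves", "payload": {
  "travel": [
    [-0.001,0.001,-0.06],
    [0,0,-0.06],
    [0,0,-0.06],
    [0,0,-0.05],
    [0,0,-0.03],
    [0,0,-0.008],
    [0,0,0],
    [0,0,0]
  ],
  "rotation": [
    [0,0,0],
    [0,0,0],
    [0,0,0],
    [0,0,0],
    [0,0,0],
    [0,0,0],
    [0,0,0],
    [0,0,0]
  ]
}}

```text
t: 11.02
position: [0.4339, 0.103, 0.0453]
tool_rot: [[-0.059, 0.998, 0.002], [0.998, 0.059, -0.0], [-0.0, 0.002, -1.0]]
wrist_force: [0.1, -0.1, 0.7]
opening: 0.0769
grasp_force: 0.0
```

{"api": "apply_moves", "payload": {
  "travel": [
    [0,0,0],
    [0,0,0],
    [0,0,0],
    [0,0,0],
    [0,0,0],
    [0,0,0],
    [0,0,0],
    [0,0,0]
  ],
  "rotation": [
    [0,0,0],
    [0,0,0],
    [0,0,0],
    [0,0,0],
    [0,0,0],
    [0,0,0],
    [0,0,0],
    [0,0,0]
  ],
  "grip": 0.1,
  "grip_force": 25
}}

```text
t: 12.02
position: [0.4331, 0.1031, 0.0445]
tool_rot: [[-0.059, 0.998, 0.0], [0.998, 0.059, -0.0], [-0.0, 0.0, -1.0]]
wrist_force: [-0.7, -0.6, 4.4]
opening: 0.024
grasp_force: 24.9
```

```bash
python3 - <<'E'
from rig import cams
import cv2,numpy as np
t=cams.capture("top")[160:300,170:440,::-1];s=cams.capture("scene")[150:310,180:450,::-1]
cv2.imwrite("pics/c2.png",cv2.resize(np.vstack([t,s]),None,fx=2,fy=2,interpolation=cv2.INTER_CUBIC))
E
```

```text
(no output)
```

View pics/c2.png

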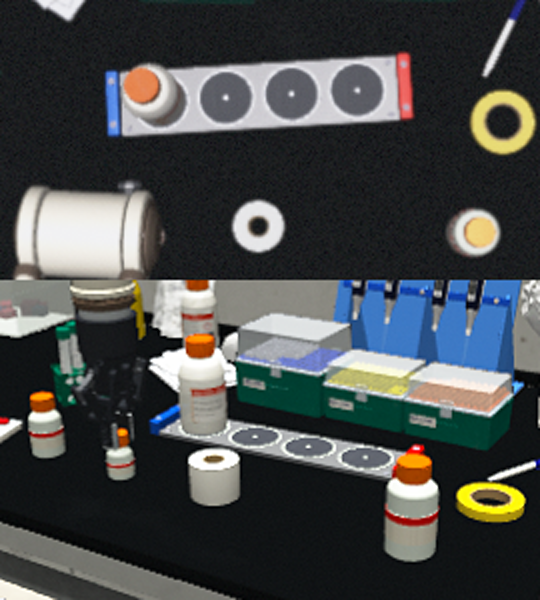

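b4 stands upright on its blue-end mark (cap at (142,86) in the crop), and b1 is gripped. Next I lift and carry b1.

{"api": "apply_moves", "payload": {
  "travel": [
    [0,0,0.02],
    [0,0,0.02],
    [0.01,-0.02,0],
    [0.03,-0.04,0],
    [0.04,-0.06,0],
    [0.04,-0.06,0],
    [0.04,-0.06,0],
    [0.04,-0.06,0],
    [0.04,-0.06,0],
    [0.04,-0.06,0]
  ],
  "rotation": [
    [0,0,0],
    [0,0,0],
    [0,0,0],
    [0,0,0],
    [0,0,0],
    [0,0,0],
    [0,0,0],
    [0,0,0],
    [0,0,0],
    [0,0,0]
  ]
}}

```text
t: 13.38
position: [0.5733, -0.1088, 0.0639]
tool_rot: [[-0.058, 0.998, -0.0], [0.998, 0.058, -0.0], [0.0, -0.0, -1.0]]
wrist_force: [0.2, 0.1, -1.4]
opening: 0.024
grasp_force: 24.6
```

{"api": "apply_moves", "payload": {
  "travel": [
    [0.04,-0.06,0],
    [0.04,-0.03,0],
    [0.02,-0.018,0],
    [0,0,0],
    [0,0,0]
  ],
  "rotation": [
    [0,0,0],
    [0,0,0],
    [0,0,0],
    [0,0,0],
    [0,0,0]
  ]
}}

```text
t: 14.0
position: [0.6222, -0.1608, 0.0638]
tool_rot: [[-0.058, 0.998, -0.001], [0.998, 0.058, 0.001], [0.001, -0.001, -1.0]]
wrist_force: [-0.0, 0.6, -1.2]
opening: 0.0238
grasp_force: 24.7
```

{"api": "apply_moves", "payload": {
  "travel": [
    [0.002,0,-0.01],
    [0,0,-0.008],
    [0,0,-0.004],
    [0,0,0],
    [0,0,0]
  ],
  "rotation": [
    [0,0,0],
    [0,0,0],
    [0,0,0],
    [0,0,0],
    [0,0,0]
  ]
}}

```text
t: 14.62
position: [0.624, -0.161, 0.0534]
tool_rot: [[-0.059, 0.998, 0.0], [0.998, 0.059, -0.0], [-0.0, 0.0, -1.0]]
wrist_force: [0.1, 0.6, -0.6]
opening: 0.0238
grasp_force: 24.7
```

{"api": "apply_moves", "payload": {
  "travel": [
    [0,0,-0.001],
    [0,0,0],
    [0,0,0]
  ],
  "rotation": [
    [0,0,0],
    [0,0,0],
    [0,0,0]
  ]
}}

```text
t: 15.0
position: [0.6239, -0.161, 0.0528]
tool_rot: [[-0.058, 0.998, 0.0], [0.998, 0.058, -0.0], [-0.0, 0.0, -1.0]]
wrist_force: [0.4, -0.8, -1.2]
opening: 0.0237
grasp_force: 24.7
```

{"api": "apply_moves", "payload": {
  "travel": [
    [0,0,-0.001],
    [0,0,-0.001],
    [0,0,0],
    [0,0,0]
  ],
  "rotation": [
    [0,0,0],
    [0,0,0],
    [0,0,0],
    [0,0,0]
  ]
}}

```text
t: 15.5
position: [0.6242, -0.1611, 0.0525]
tool_rot: [[-0.058, 0.998, 0.001], [0.998, 0.058, -0.0], [-0.0, 0.001, -1.0]]
wrist_force: [-2.3, -0.0, 5.9]
opening: 0.024
grasp_force: 25.1
```

{"api": "apply_moves", "payload": {
  "travel": [
    [0,0,0],
    [0,0,0],
    [0,0,0],
    [0,0,0],
    [0,0,0],
    [0,0,0]
  ],
  "rotation": [
    [0,0,0],
    [0,0,0],
    [0,0,0],
    [0,0,0],
    [0,0,0],
    [0,0,0]
  ],
  "grip": 0.7
}}

```text
t: 16.25
position: [0.6239, -0.1609, 0.0518]
tool_rot: [[-0.059, 0.998, 0.0], [0.998, 0.059, -0.0], [-0.0, 0.0, -1.0]]
wrist_force: [0.9, -0.3, 0.6]
opening: 0.0598
grasp_force: 0.0
```

{"api": "apply_moves", "payload": {
  "travel": [
    [0,0,0.05],
    [0,0,0.1],
    [-0.046,0.05,0.1],
    [-0.046,0.11,0],
    [-0.046,0.11,0],
    [-0.046,0.11,0],
    [-0.046,0.11,0],
    [-0.046,0.11,0],
    [-0.046,0.11,0],
    [-0.044,0.095,0]
  ],
  "rotation": [
    [0,0,0],
    [0,0,0],
    [0,0,0],
    [0,0,0],
    [0,0,0],
    [0,0,0],
    [0,0,0],
    [0,0,0],
    [0,0,0],
    [0,0,0]
  ],
  "grip": 0.9
}}

```text
t: 17.5
position: [0.4399, 0.2434, 0.1771]
tool_rot: [[-0.059, 0.998, 0.001], [0.998, 0.059, 0.0], [0.0, 0.001, -1.0]]
wrist_force: [0.2, -0.0, -0.4]
opening: 0.077
grasp_force: 0.0
```

{"api": "apply_moves", "payload": {
  "travel": [
    [0,0,0],
    [0,0,-0.06],
    [0,0,-0.06],
    [0,0,0]
  ],
  "rotation": [
    [0,0,0],
    [0,0,0],
    [0,0,0],
    [0,0,0]
  ]
}}

```text
t: 18.0
position: [0.4394, 0.2401, 0.1146]
tool_rot: [[-0.057, 0.998, -0.005], [0.998, 0.057, -0.002], [-0.001, -0.005, -1.0]]
wrist_force: [-0.1, -0.6, 0.9]
opening: 0.0766
grasp_force: 0.0
```

{"api": "apply_moves", "payload": {
  "travel": [
    [0.003,0,-0.05],
    [0,0,-0.035],
    [0,0,-0.017],
    [0,0,0],
    [0,0,0]
  ],
  "rotation": [
    [0,0,0],
    [0,0,0],
    [0,0,0],
    [0,0,0],
    [0,0,0]
  ]
}}

```text
t: 18.62
position: [0.443, 0.2417, 0.0666]
tool_rot: [[-0.059, 0.998, 0.001], [0.998, 0.059, 0.0], [0.0, 0.001, -1.0]]
wrist_force: [0.2, -0.4, 1.0]
opening: 0.0769
grasp_force: 0.0
```

{"api": "apply_moves", "payload": {
  "travel": [
    [0,0,0],
    [0,0,0],
    [0,0,0],
    [0,0,0],
    [0,0,0],
    [0,0,0],
    [0,0,0],
    [0,0,0]
  ],
  "rotation": [
    [0,0,0],
    [0,0,0],
    [0,0,0],
    [0,0,0],
    [0,0,0],
    [0,0,0],
    [0,0,0],
    [0,0,0]
  ],
  "grip": 0.15
}}

```text
t: 19.62
position: [0.4427, 0.2417, 0.0662]
tool_rot: [[-0.058, 0.998, 0.001], [0.998, 0.058, 0.0], [0.0, 0.001, -1.0]]
wrist_force: [0.0, 0.8, 6.1]
opening: 0.0284
grasp_force: 25.0
```

{"api": "apply_moves", "payload": {
  "travel": [
    [0,0,0.02],
    [0,0,0.02],
    [0.015,-0.03,0],
    [0.03,-0.054,0],
    [0.03,-0.06,0],
    [0.03,-0.06,0],
    [0.03,-0.06,0],
    [0.02,-0.06,0],
    [0.02,-0.06,0],
    [0.03,-0.06,0]
  ],
  "rotation": [
    [0,0,0],
    [0,0,0],
    [0,0,0],
    [0,0,0],
    [0,0,0],
    [0,0,0],
    [0,0,0],
    [0,0,0],
    [0,0,0],
    [0,0,0]
  ]
}}

```text
t: 20.88
position: [0.5448, 0.0175, 0.0855]
tool_rot: [[-0.058, 0.998, -0.001], [0.998, 0.058, -0.0], [-0.0, -0.001, -1.0]]
wrist_force: [0.7, -0.2, -0.8]
opening: 0.0289
grasp_force: 24.9
```

{"api": "apply_moves", "payload": {
  "travel": [
    [0.05,-0.06,0],
    [0.05,-0.06,0],
    [0.03,-0.04,0],
    [0.015,-0.03,0],
    [0,0,0],
    [0,0,0]
  ],
  "rotation": [
    [0,0,0],
    [0,0,0],
    [0,0,0],
    [0,0,0],
    [0,0,0],
    [0,0,0]
  ]
}}

```text
t: 21.62
position: [0.6167, -0.0748, 0.0855]
tool_rot: [[-0.059, 0.998, -0.001], [0.998, 0.059, 0.001], [0.001, -0.001, -1.0]]
wrist_force: [-0.5, 0.4, -0.4]
opening: 0.029
grasp_force: 24.9
```

{"api": "apply_moves", "payload": {
  "travel": [
    [0.004,-0.002,-0.01],
    [0,0,-0.007],
    [0,0,-0.004],
    [0,0,0],
    [0,0,0]
  ],
  "rotation": [
    [0,0,0],
    [0,0,0],
    [0,0,0],
    [0,0,0],
    [0,0,0]
  ]
}}

```text
t: 22.25
position: [0.6195, -0.0764, 0.0754]
tool_rot: [[-0.059, 0.998, 0.0], [0.998, 0.059, -0.0], [-0.0, 0.0, -1.0]]
wrist_force: [-0.8, -0.6, -1.0]
opening: 0.0289
grasp_force: 24.9
```

{"api": "apply_moves", "payload": {
  "travel": [
    [0,0,-0.001],
    [0,0,-0.001],
    [0,0,0],
    [0,0,0]
  ],
  "rotation": [
    [0,0,0],
    [0,0,0],
    [0,0,0],
    [0,0,0]
  ]
}}

```text
t: 22.75
position: [0.6194, -0.0765, 0.0743]
tool_rot: [[-0.058, 0.998, -0.0], [0.998, 0.058, 0.0], [0.0, -0.0, -1.0]]
wrist_force: [-0.3, -1.0, -0.7]
opening: 0.0291
grasp_force: 24.9
```

{"api": "apply_moves", "payload": {
  "travel": [
    [-0.001,0.001,-0.001],
    [0,0,-0.001],
    [0,0,0],
    [0,0,0]
  ],
  "rotation": [
    [0,0,0],
    [0,0,0],
    [0,0,0],
    [0,0,0]
  ]
}}

```text
t: 23.25
position: [0.6195, -0.0762, 0.0742]
tool_rot: [[-0.059, 0.998, 0.001], [0.998, 0.059, -0.001], [-0.001, 0.001, -1.0]]
wrist_force: [-1.0, -0.2, 5.3]
opening: 0.0287
grasp_force: 25.4
```

{"api": "apply_moves", "payload": {
  "travel": [
    [0,0,0],
    [0,0,0],
    [0,0,0],
    [0,0,0],
    [0,0,0],
    [0,0,0]
  ],
  "rotation": [
    [0,0,0],
    [0,0,0],
    [0,0,0],
    [0,0,0],
    [0,0,0],
    [0,0,0]
  ],
  "grip": 0.75
}}

```text
t: 24.0
position: [0.6189, -0.0759, 0.0733]
tool_rot: [[-0.058, 0.998, 0.0], [0.998, 0.058, 0.0], [0.0, 0.0, -1.0]]
wrist_force: [0.8, 0.1, 1.0]
opening: 0.064
grasp_force: 0.0
```

{"api": "apply_moves", "payload": {
  "travel": [
    [0,0,0.05],
    [0,0,0.1],
    [-0.04,-0.04,0.05],
    [-0.06,-0.08,0],
    [-0.06,-0.08,0],
    [-0.06,-0.08,0],
    [-0.06,-0.08,0],
    [-0.05,-0.06,0],
    [-0.028,-0.036,0],
    [0,0,0]
  ],
  "rotation": [
    [0,0,0],
    [0,0,0],
    [0,0,0],
    [0,0,0],
    [0,0,0],
    [0,0,0],
    [0,0,0],
    [0,0,0],
    [0,0,0],
    [0,0,0]
  ],
  "grip": 0.95
}}

```text
t: 25.25
position: [0.4392, -0.305, 0.1734]
tool_rot: [[-0.056, 0.998, 0.0], [0.998, 0.056, -0.0], [-0.0, 0.0, -1.0]]
wrist_force: [0.6, 0.1, -0.1]
opening: 0.081
grasp_force: 0.0
```

{"api": "apply_moves", "payload": {
  "travel": [
    [0,0,-0.05],
    [0,0,-0.05],
    [0,0,0],
    [0,0,0]
  ],
  "rotation": [
    [0,0,0],
    [0,0,0],
    [0,0,0],
    [0,0,0]
  ]
}}

```text
t: 25.75
position: [0.4407, -0.3039, 0.1243]
tool_rot: [[-0.059, 0.998, 0.001], [0.998, 0.059, -0.001], [-0.001, 0.001, -1.0]]
wrist_force: [0.2, 0.4, 0.5]
opening: 0.081
grasp_force: 0.0
```

{"api": "apply_moves", "payload": {
  "travel": [
    [0,0,-0.04],
    [0,0,-0.025],
    [0,0,-0.007],
    [0,0,0],
    [0,0,0]
  ],
  "rotation": [
    [0,0,0],
    [0,0,0],
    [0,0,0],
    [0,0,0],
    [0,0,0]
  ]
}}

```text
t: 26.38
position: [0.4403, -0.3044, 0.088]
tool_rot: [[-0.058, 0.998, 0.001], [0.998, 0.058, -0.001], [-0.001, 0.001, -1.0]]
wrist_force: [-0.1, 0.2, 0.2]
opening: 0.0813
grasp_force: 0.0
```

{"api": "apply_moves", "payload": {
  "travel": [
    [0,0,0],
    [0,0,0],
    [0,0,0],
    [0,0,0],
    [0,0,0],
    [0,0,0],
    [0,0,0],
    [0,0,0]
  ],
  "rotation": [
    [0,0,0],
    [0,0,0],
    [0,0,0],
    [0,0,0],
    [0,0,0],
    [0,0,0],
    [0,0,0],
    [0,0,0]
  ],
  "grip": 0.2,
  "grip_force": 30
}}

```text
t: 27.38
position: [0.4401, -0.3041, 0.0876]
tool_rot: [[-0.058, 0.998, 0.001], [0.998, 0.058, -0.0], [-0.0, 0.0, -1.0]]
wrist_force: [1.2, 1.0, 3.5]
opening: 0.0348
grasp_force: 30.1
```

{"api": "apply_moves", "payload": {
  "travel": [
    [0,0,0.02],
    [0,0,0.02],
    [0.02,0.02,0],
    [0.03,0.04,0],
    [0.04,0.06,0],
    [0.04,0.06,0],
    [0.04,0.06,0],
    [0.014,0.06,0],
    [0,0.06,0],
    [0,0.06,0]
  ],
  "rotation": [
    [0,0,0],
    [0,0,0],
    [0,0,0],
    [0,0,0],
    [0,0,0],
    [0,0,0],
    [0,0,0],
    [0,0,0],
    [0,0,0],
    [0,0,0]
  ]
}}

```text
t: 28.62
position: [0.5319, -0.0919, 0.1069]
tool_rot: [[-0.059, 0.998, -0.001], [0.998, 0.059, 0.001], [0.001, -0.001, -1.0]]
wrist_force: [0.4, -0.5, -1.1]
opening: 0.0349
grasp_force: 30.3
```

{"api": "apply_moves", "payload": {
  "travel": [
    [0,0.06,0],
    [0,0.06,0],
    [0,0.05,0],
    [0.02,0.03,0],
    [0.04,0.005,0],
    [0.05,0,0],
    [0.04,0,0],
    [0.013,0,0],
    [0,0,0],
    [0,0,0]
  ],
  "rotation": [
    [0,0,0],
    [0,0,0],
    [0,0,0],
    [0,0,0],
    [0,0,0],
    [0,0,0],
    [0,0,0],
    [0,0,0],
    [0,0,0],
    [0,0,0]
  ]
}}

```text
t: 29.88
position: [0.6128, 0.0086, 0.107]
tool_rot: [[-0.058, 0.998, -0.001], [0.998, 0.058, 0.0], [0.0, -0.001, -1.0]]
wrist_force: [-0.9, -0.3, -1.5]
opening: 0.035
grasp_force: 30.5
```

{"api": "apply_moves", "payload": {
  "travel": [
    [0.001,0.001,-0.01],
    [0,0,-0.008],
    [0,0,-0.004],
    [0,0,-0.001],
    [0,0,0],
    [0,0,0]
  ],
  "rotation": [
    [0,0,0],
    [0,0,0],
    [0,0,0],
    [0,0,0],
    [0,0,0],
    [0,0,0]
  ]
}}

```text
t: 30.62
position: [0.614, 0.009, 0.0959]
tool_rot: [[-0.058, 0.998, 0.0], [0.998, 0.058, -0.0], [-0.0, 0.0, -1.0]]
wrist_force: [0.2, -0.7, -1.7]
opening: 0.0347
grasp_force: 30.4
```

{"api": "apply_moves", "payload": {
  "travel": [
    [0,0,-0.001],
    [0,0,0],
    [0,0,0]
  ],
  "rotation": [
    [0,0,0],
    [0,0,0],
    [0,0,0]
  ]
}}

```text
t: 31.0
position: [0.6141, 0.009, 0.0956]
tool_rot: [[-0.058, 0.998, 0.0], [0.998, 0.058, -0.0], [-0.0, 0.0, -1.0]]
wrist_force: [-0.0, -0.2, 1.9]
opening: 0.0351
grasp_force: 30.7
```

Contact made, so I release and rise.

{"api": "apply_moves", "payload": {
  "travel": [
    [0,0,0],
    [0,0,0],
    [0,0,0],
    [0,0,0],
    [0,0,0],
    [0,0,0]
  ],
  "rotation": [
    [0,0,0],
    [0,0,0],
    [0,0,0],
    [0,0,0],
    [0,0,0],
    [0,0,0]
  ],
  "grip": 0.85
}}

```text
t: 31.75
position: [0.6139, 0.0091, 0.0953]
tool_rot: [[-0.058, 0.998, 0.0], [0.998, 0.058, 0.0], [0.0, 0.0, -1.0]]
wrist_force: [-0.3, 0.4, -0.5]
opening: 0.0728
grasp_force: 0.0
```

{"api": "apply_moves", "payload": {
  "travel": [
    [0,0,0.04],
    [0,0,0.08],
    [0,0,0.06],
    [-0.08,0.1,0],
    [-0.08,0.1,0],
    [-0.08,0.1,0],
    [-0.08,0.1,0],
    [-0.08,0.1,0],
    [0,0.1,0],
    [0,0,0]
  ],
  "rotation": [
    [0,0,0],
    [0,0,0],
    [0,0,0],
    [0,0,0],
    [0,0,0],
    [0,0,0],
    [0,0,0],
    [0,0,0],
    [0,0,0],
    [0,0,0]
  ]
}}

```text
t: 33.0
position: [0.4183, 0.3059, 0.1871]
tool_rot: [[-0.063, 0.998, 0.002], [0.998, 0.063, 0.002], [0.001, 0.002, -1.0]]
wrist_force: [0.3, 0.5, 0.2]
opening: 0.0725
grasp_force: 0.0
```

```bash
python3 - <<'E'
from rig import cams
import cv2,numpy as np
t=cams.capture("top");s=cams.capture("scene")
cv2.imwrite("pics/t9.png",cv2.resize(t[175:305,200:440,::-1],None,fx=3.3,fy=3.3,interpolation=cv2.INTER_CUBIC))
cv2.imwrite("pics/s9.png",cv2.resize(s[190:290,230:450,::-1],None,fx=3.6,fy=3.6,interpolation=cv2.INTER_CUBIC))
E
```

```text
(no output)
```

View pics/t9.png

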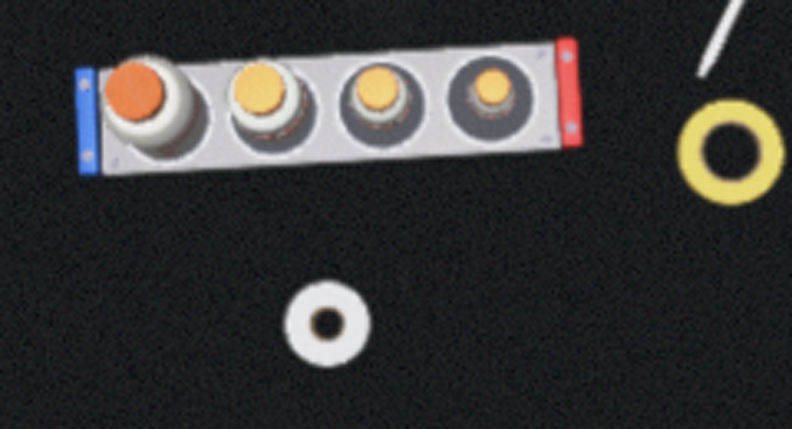

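View pics/s9.png

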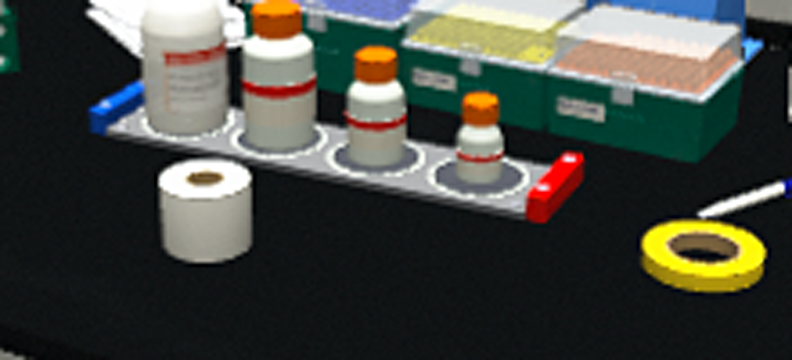

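The four bottles stand upright on their marks. In the top crop the caps are at (134,91), (260,88), (378,88) and (492,86), the film roll is at (327,323) and the tape at (731,152). I'll check these as positions.

```bash
python3 - <<'E'
from h import *
M=[(.6085,.0936),(.6135,.009),(.6186,-.0759),(.6235,-.1609)]
for n,p,h,m in zip(("b4","b3","b2","b1"),[(134,91),(260,88),(378,88),(492,86)],(.143,.117,.092,.07),M):
    print(n,np.round((plane("top",crop(p,(200,175),3.3),h)[:2]-m)*1e3,1),"mm")
print(plane("top",crop((327,323),(200,175),3.3),.05),plane("top",crop((731,152),(200,175),3.3),.013))
E
```

```text
b4 [-0.1  0.3] mm
b3 [ 1.3 -1.6] mm
b2 [ 0.4 -0.7] mm
b1 [0.8 0.1] mm
[ 0.44719955 -0.03809084  0.05      ] [ 0.58271108 -0.34828511  0.013     ]
```

All four are within 2 mm of their marks, and the film and tape rolls haven't moved.

```bash
python3 -c "
from rig import env
print(env.sign_off())"
```

```text
the job is handed in; nothing more can be done
None
```

The job is handed in: all four bottles stand upright on the ledge, smallest at the red bar to largest at the blue, each measured within about 2 mm of its mark, with the film and tape rolls unmoved (the judge's result wasn't shown).

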